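# Snap the test coupler onto the tilted gas nipple and hold it

## Task

Take the blue-and-silver test coupler out of the lane rack, put its socket squarely over the tilted brass nipple of the gas inlet block and press along the nipple's axis until the nipple snaps fully down. Finish while still holding the coupler pressed there against the spring: do not let go. Leave the bottle, the canister and the petri dish standing as they are.

Things in the scene. Friction and masses are not known exactly. Their poses are not given: they have to be found in the camera images.
- coupler_center (a point): Centre (half-way up) of the test coupler: loose, 80 mm tall, about 220 g, standing mouth down in the rack. From the mouth up: round blue sleeve, 33 mm diameter, to 22 mm; silver square body to grip, 28 x 28 mm, flats square to this frame's x and y, 22 to 70 mm; dial cap, 27 mm diameter, white face, to 80 mm. z points from mouth to dial along its axis.
- coupler_mouth (a point): Centre of the coupler's open lower end, 40 mm below coupler_center on its axis, same axes. A round socket of 19 mm bore opens here, 14 mm deep, with a flat bottom.
- nipple_tip (a point): Centre of the flat tip of the brass nipple (16 mm diameter, tapering to 10 mm over its last 5 mm) on the inlet block; moves with it. z points out along the nipple's axis, which leans 25 degrees from vertical towards the block's front; y is level. At rest the nipple stands 26 mm out of its collar. With the coupler fully over it, the socket bottom is on the tip and the mouth 14 mm behind it.
- nipple (a joint): How far the nipple is pushed in along its own axis, in m: 0 at rest (out), 0.010 at its stop. Its spring has a snap: the force rises from 3 N to about 14 N at 5 to 6 mm, then gives way and falls to about 7 N at the stop. It springs out again when it is let go; the coupler's weight does not hold it in.
- block: Gas inlet block, fixed, grey, 110 x 100 x 40 mm high; the origin is on the table. From its top a 40 mm wide silver boss with a 30 mm dark collar carries the nipple; nothing else is higher. The nipple leans towards its -x side (front); two brass stubs point to its +x side.
- rack: Low lane rack, fixed: a white floor 5 mm thick, 66 mm (x) by 270 mm (y, along the lane), with blue rails up to 16 mm high all round. The origin is under its centre. The coupler, the bottle and the canister stand in it in any order, about 85 mm apart along y.
- amber_bottle_center (a point): Middle (38 mm up) of a small amber bottle, 36 mm diameter, 75 mm tall, standing in the rack. A bystander.
- white_canister_center (a point): Middle (38 mm up) of a small white canister, 36 mm diameter, 78 mm tall, standing in the rack. A bystander.
- petri_dish: Lidded petri dish, 90 mm diameter, about 20 mm high, lying on the table beside the block; the origin is the centre of its underside. A bystander.
There are look-alikes about, which are no part of the job. Of the things that look like the block, take the one that is farthest to the robot's right at the start.

How it is judged (in metres and radians):
On the way, in this order (a step that is already met when the one before it is completed fails the run):
1. the coupler is lifted clear out of the rack (height (world z) of coupler_mouth above 0.04 m), for 0.1 s.
2. the coupler is squarely over the nipple and the nipple has snapped down (value of joint nipple above 0.008 m and z of coupler_mouth in the frame of nipple_tip below -0.011 m and distance between coupler_mouth and nipple_tip below 0.018 m and angle between the z axis of coupler_mouth and the z axis of nipple_tip, either way round below 0.12 rad), for 0.2 s.
At the end, for the whole second after the job is handed in: The coupler sits over the nipple (mouth 11 mm or more behind the tip, axes within 7 degrees) and holds it at least 8 mm down its 10 mm travel with over 3 N; fingers still on the coupler (over 3 N); bottle, canister and dish within 20 mm of where they stood (all of step 2 and contact force between coupler and nipple above 3 N and contact force between the fingers and coupler above 3 N and distance of each of amber_bottle_center, white_canister_center, petri_dish from where it was at the start of the episode below 0.02 m); the arm keeps its last pose, push and grip.
It fails at once if a bystander in the rack is tipped over (angle between any of amber_bottle_center, white_canister_center's own z axis and vertical above 0.5 rad).
It fails at once if a bystander is shoved away (distance of any of amber_bottle_center, white_canister_center, petri_dish from where it was at the start of the episode above 0.03 m).
It also fails if it takes over 38 s, if anything falls off the work surface, if the arm or the gripper's body presses on something with over 40 N, if the wrist force passes 120 N, or if a joint passes its speed limit or range.

## Robot

A 7-joint arm with a two-finger parallel gripper is mounted at the origin on the work surface. World frame = base frame: x ahead of the robot, y to its left, z up, the work surface at z = 0. Lengths are in m, angles in degrees, forces in N, time in s.
With the tool pointing down it reaches from about 0.425 to 0.875 m from the base axis. Payload 4.7 kg.
Tool frame: the origin (TCP) lies at the very end of the fingers, on their centre line; the grasp point (between the pads) lies 19 mm behind it; z points along the fingers, y is the direction in which the jaws open and shut (so a half turn about z gives the same grasp; the last joint's range is limited). The gripper opens to 87 mm and grips with 3 to 60 N. Pads are 19 mm wide; open, the fingers measure 117 mm over their backs; the gripper's body (75 mm by 190 mm) begins 51 mm behind the grasp point.
Start: joints at [75.865, 18.392, -4.016, 83.108, 1.295, 78.541, -3.26], TCP at [0.168, -0.628, 0.223] pointing down, gripper open.
Joint ranges: [-163.93, 163.93], [-17.29, 119.83], [-79.2, 71.16], [3.27, 140.29], [-89.18, 269.18], [5.43, 117.66], [-154.24, 154.24]. Speed limits (degrees/s): [147.25, 147.25, 180, 180, 180, 180, 180].

## Interface

Orientations are given as [roll, pitch, yaw] about the fixed x, y, z axes, in that order (R = Rz(yaw) Ry(pitch) Rx(roll)).
In Python, from cell import monitor, read_camera, camera_info, env, look_for gives the robot as it stands.
- The arm moves only by the tool servo_tool, never from a script. Its argument "commands" is one flat list of numbers, 6 for each row, row after row: the shift along the tool's x, y, z in mm, then the turn, a rotation vector about the tool's x, y, z in degrees. A call has 1 to 10 rows; each row shifts and turns the commanded pose from where the row before left it, along the tool's axes as they then stand; what a row does not reach is not made up. A row lasts 1/10 s, in which the tool goes at most 50 mm and 8.59 degrees, less where a joint would pass 70% of its speed; a pose out of reach is approached as far as the arm can. A call is refused whole if a number of a shift passes 50 or a number of a turn 8.59, either way. A call with a gripper value outside its range is refused whole. "jaw" is the finger opening in mm, from 0 to 87, set as the call begins (left out, the last holds). The fingers move at their own pace and stop on an object; "newtons" is the grip in N (left out, the last holds). Time passes only in rows, so rows that do not move let the fingers close. It gives the time, the measured TCP pose, the force and the opening at its end, in the units of the state.
- monitor.get_obs(): the state, without advancing time (a new reading comes with each control period).
- read_camera(name): name is "scene" or "top" or "wrist"; returns (picture, depth): 420x560x3 uint8, red, green, blue; 420x560 float32, m along the optical axis (not along the pixel's ray), 0 where there is no reading.
- camera_info(name): a dict with "camera_matrix" (3x3 intrinsics, pixels), "k1" (the pictures are not rectified: a ray, as slopes to the right and down, at radius r is drawn at 1 + k1 r^2 times it, then the intrinsics apply), "R" (3x3) and "t" (3): a world point X has camera coordinates R X + t; the wrist camera has in their place "T_tool_cam" (4x4, takes a point from camera to tool coordinates, whose origin is the TCP and whose axes are the flange's). Camera axes: x right, y down, z forward; pixel columns grow to the right and rows downward; lengths in m; the calibration is good to about 2 mm. A picture is of the moment at which its call begins: read the wrist's pose just before it. camera_info takes no time and is no camera call.
- env.sign_off(): hands the job in, once; it reports no verdict.
Trained networks look in the newest picture that a camera, given by its name, has taken for a name from the list of things; names that differ only in an ending like _2 or _b are one class to them, and where a whole thing is asked for, a point or a joint stands for the part that bears it (a point fixed in the world has none). Each returns a list of dicts, best first, with "conf" (0 to 1); they miss things now and then, are a little off and sometimes report something else, mostly with a low value. They report only what shows in the picture. A call takes as long as a camera call. They do not tell look-alikes from the thing itself.
- look_for(camera, label): "box" ([left, top, width, height] in pixels, round what is visible of it).
The state is a dict: "time_s": time; "qpos": joint angles; "joint_velocities": joint speeds; "effort": joint torques, N m; "tool_pos": TCP position; "tool_rot": TCP orientation; "force": force on the tool from outside, world axes, zero at the start; "wrist_torque": the same for the moment, N m; "grip_width": finger opening in m.
Only numpy, scipy, OpenCV 4.12 (cv2) and the standard library are available. Lean on these libraries where they do the work, as an engineer would, in place of code of your own. Each camera call takes 0.05 s, during which the arm holds its last target.

## Working session

There is one attempt and no reset: what is moved stays moved. The work goes in short steps, Python scripts to look and compute and a tool call to move; the robot and the scene stay as the last step left them, time stands still between calls to the robot, and variables do not carry over. Pictures are saved under pics/ and viewed, and the job is handed in when it is done.

Besides the shell and the picture viewer there is one more tool, called after "Request:" as name(argument=value, ...) on one line, values as JSON. servo_tool: Moves the arm, as the interface text tells. Its arguments: {"type":"object","properties":{"commands":{"type":"array","items":{"type":"number"}},"jaw":{"type":"number"},"newtons":{"type":"number"}},"required":["commands"]}

```bash
mkdir -p pics; ls; cat > h.py <<'E'
import numpy as np, cv2
from cell import monitor, read_camera, camera_info, env, look_for
from scipy.spatial.transform import Rotation as Ro
def toolT(o=None):
    o=o or monitor.get_obs(); T=np.eye(4)
    T[:3,:3]=Ro.from_euler('xyz',o['tool_rot'],degrees=True).as_matrix(); T[:3,3]=o['tool_pos']; return T
def camT(name,o=None):
    c=camera_info(name)
    if 'T_tool_cam' in c: return toolT(o)@np.array(c['T_tool_cam'])
    T=np.eye(4); R=np.array(c['R']); T[:3,:3]=R.T; T[:3,3]=-R.T@np.array(c['t']); return T
def slopes(name,uv):
    c=camera_info(name); K=np.array(c['camera_matrix'],float)
    uv=np.atleast_2d(np.asarray(uv,float)); 
    return cv2.undistortPoints(uv.reshape(-1,1,2),K,np.array([c['k1'],0,0,0,0],float)).reshape(-1,2)
def cloud(name,D,T,step=1):
    v,u=np.mgrid[0:D.shape[0]:step,0:D.shape[1]:step]
    s=slopes(name,np.c_[u.ravel(),v.ravel()]); z=D[::step,::step].ravel()
    P=np.c_[s*z[:,None],z]@T[:3,:3].T+T[:3,3]; P[z<=0]=np.nan
    return P.reshape(u.shape+(3,))
def proj(name,X,T):
    c=camera_info(name); X=(np.atleast_2d(X)-T[:3,3])@T[:3,:3]
    s=X[:,:2]/X[:,2:]; s=s*(1+c['k1']*(s**2).sum(1,keepdims=True)); K=np.array(c['camera_matrix'])
    return s*[K[0,0],K[1,1]]+[K[0,2],K[1,2]]
E
python3 - <<'E'
from h import *
o=monitor.get_obs();print(o)
for n in ['scene','top','wrist']:
    T=camT(n); im,D=read_camera(n); cv2.imwrite(f'pics/{n}0.png',im[:,:,::-1]); np.savez(f'{n}0.npz',im=im,D=D,T=T)
    print(n,T.round(3).tolist())
    for l in ['block','coupler_center','rack','petri_dish']:
        print(l,[(np.round(b['box']).tolist(),round(b['conf'],2)) for b in look_for(n,l)])
E
```

```text
pics
{'time_s': 0.0, 'qpos': array([75.86550934, 18.43812314, -4.01484867, 83.17545212,  1.29659028,
       78.54134266, -3.26050881]), 'joint_velocities': array([ 0.00860982, -0.02759886, -0.0816588 , -0.00968161,  0.01989442,
        0.0611069 , -0.04087364]), 'effort': array([-3.63234549e-04, -4.91289425e+01, -4.04488603e-01, -3.12534034e+01,
       -6.41851220e-02,  4.36690589e-02,  1.73252138e-04]), 'tool_pos': array([ 0.16738928, -0.62749599,  0.22146723]), 'tool_rot': array([-1.79890413e+02,  7.60926533e-03,  1.49434203e+01]), 'force': array([-0.39109765, -0.45881445, -0.33170007]), 'wrist_torque': array([ 0.01914836,  0.03697686, -0.00060576]), 'grip_width': 0.08722410030165789}
scene [[-0.479, 0.748, -0.46, 0.986], [0.878, 0.411, -0.246, 0.253], [0.005, -0.522, -0.853, 0.815], [0.0, 0.0, 0.0, 1.0]]
block [([282.0, 189.0, 66.0, 67.0], 0.81), ([294.0, 274.0, 77.0, 78.0], 0.65)]
coupler_center [([157.0, 108.0, 17.0, 32.0], 0.93)]
rack [([148.0, 125.0, 98.0, 56.0], 0.8)]
petri_dish [([408.0, 255.0, 42.0, 38.0], 0.87)]
top [[-0.0, -0.974, 0.228, 0.387], [-1.0, 0.001, 0.004, 0.051], [-0.004, -0.228, -0.974, 1.042], [0.0, 0.0, 0.0, 1.0]]
block [([180.0, 152.0, 51.0, 56.0], 0.71), ([228.0, 216.0, 51.0, 58.0], 0.59)]
coupler_center [([431.0, 268.0, 20.0, 11.0], 0.59), ([228.0, 215.0, 51.0, 61.0], 0.37)]
rack [([340.0, 253.0, 118.0, 37.0], 0.57), ([430.0, 268.0, 22.0, 13.0], 0.18)]
petri_dish [([123.0, 232.0, 38.0, 38.0], 0.67)]
wrist [[0.258, -0.937, -0.236, 0.233], [-0.966, -0.25, -0.064, -0.611], [0.0, 0.245, -0.97, 0.386], [0.0, 0.0, 0.0, 1.0]]
block []
coupler_center []
rack []
petri_dish []
```

View pics/scene0.png

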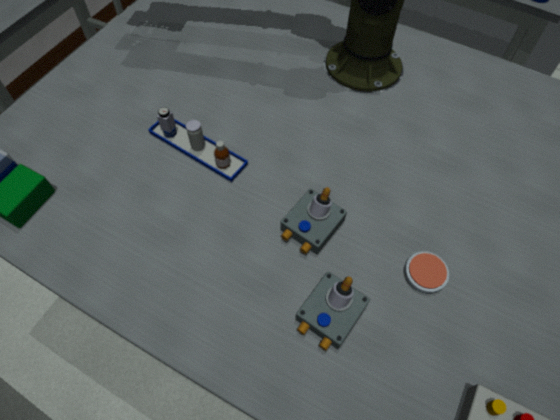

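View pics/top0.png

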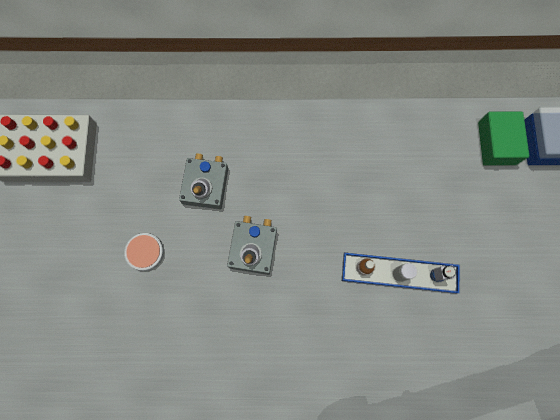

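The top picture (image right = −y, the robot's right) shows two inlet blocks, at (253,246) and (204,181). The one at (253,246) is farther right. The rack is at (400,272), holding the amber bottle (366,267), the white canister (404,272) and the coupler (443,273). I'll measure them and confirm in a crop.

```bash
python3 - <<'E'
from h import *
d=np.load('top0.npz'); P=cloud('top',d['D'],d['T'])
for n,(u,v) in dict(blkA=(254,232),blkB=(205,167),tipA=(249,258),bottle=(367,262),can=(404,268),coup=(450,270),dish=(144,252),table=(300,330)).items():
    print(n,P[v,u].round(4), np.nanmedian(P[v-2:v+3,u-2:u+3].reshape(-1,3),0).round(4))
im=d['im']
a=cv2.resize(im[210:285,220:290],None,fx=5.5,fy=5.5,interpolation=cv2.INTER_CUBIC); b=cv2.resize(im[235:310,390:460],(a.shape[1],a.shape[0]),interpolation=cv2.INTER_CUBIC)
cv2.imwrite('pics/c1.png',np.hstack([a,b])[:,:,::-1])
s=np.load('scene0.npz'); im=s['im'];cv2.imwrite('pics/c2.png',np.hstack([cv2.resize(im[180:260,275:355],None,fx=5,fy=5,interpolation=2),cv2.resize(im[95:175,145:225],None,fx=5,fy=5,interpolation=2)])[:,:,::-1])
Q=cloud('scene',s['D'],s['T'])
for n,(u,v) in dict(blkA=(300,215),blkB=(320,305),coup=(165,113),dish=(428,272)).items(): print(n,np.nanmedian(Q[v-1:v+2,u-1:u+2].reshape(-1,3),0).round(4))
# masks by height
for nm,PP in(('top',P),('scene',Q)):
    m=(PP[...,2]>0.036)&(PP[...,2]<0.044); 
    n,l,st,c=cv2.connectedComponentsWithStats(m.astype(np.uint8))
    for i in range(1,n):
        if st[i,4]>200:
            X=PP[l==i]; r=cv2.minAreaRect(X[:,:2].astype(np.float32)*1000); print(nm,st[i],r,X[:,2].mean())
E
```

```text
blkA [0.5822 0.1004 0.0474] [0.582  0.1003 0.0486]
blkB [0.7421 0.2202 0.0471] [0.7413 0.2202 0.0492]
tipA [0.5144 0.1081 0.099 ] [0.515  0.1082 0.0926]
bottle [ 0.5084 -0.1527  0.0768] [ 0.5083 -0.1527  0.0781]
can [ 0.4942 -0.2307  0.0861] [ 0.4944 -0.2317  0.0821]
coup [ 0.4901 -0.3302  0.0855] [ 0.4901 -0.3302  0.0852]
dish [0.5389 0.3596 0.0257] [0.5396 0.3611 0.021 ]
table [ 0.3606 -0.006   0.0031] [ 0.3605 -0.006  -0.0005]
blkA [0.5603 0.0799 0.0381]
blkB [0.718  0.2036 0.039 ]
coup [ 0.4882 -0.3191  0.0837]
dish [0.5456 0.3673 0.0229]
top [ 179  158   48   48 1283] ((709.3629760742188, 225.91534423828125), (99.3721694946289, 110.26712036132812), 82.06673431396484) 0.0392618447228295
top [ 227  221   50   52 1424] ((550.11865234375, 105.94927215576172), (99.66462707519531, 109.75153350830078), 80.67528533935547) 0.03922859367141489
scene [ 280  188   67   60 1494] ((549.1915283203125, 106.08679962158203), (100.79181671142578, 111.18804168701172), 80.39076232910156) 0.03945773178990644
scene [ 296  271   74   74 2125] ((708.801025390625, 226.76446533203125), (100.30178833007812, 109.73728942871094), 82.45967864990234) 0.039430707727208594
```

View pics/c1.png

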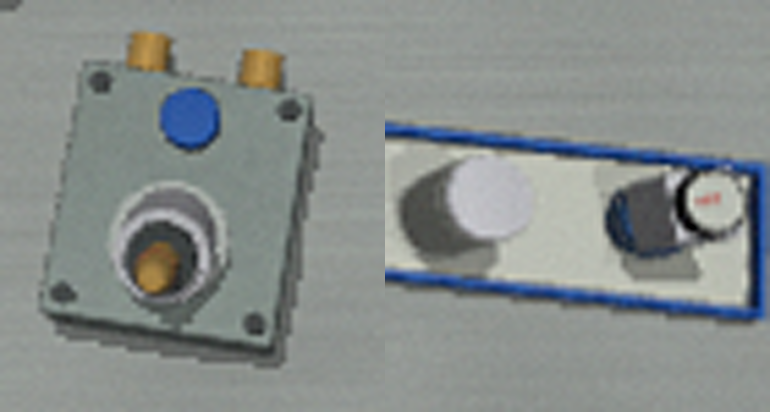

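View pics/c2.png

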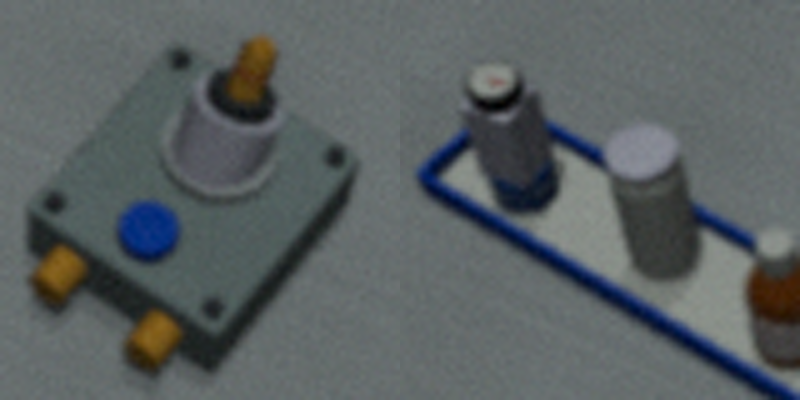

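The right-hand block (stubs to the back, nipple leaning to the front) is confirmed at about (0.550, 0.106) with yaw ≈ −9.5°. The look-alike is at (0.709, 0.226). The coupler stands at the rack's far-right end, dial at top pixel (450,272), ≈ (0.49, −0.33). Next I'll move above it for a wrist look.

```bash
cat >> h.py <<'E'
def plan(T0,p,R,n,dp=0,dr=1):
    """n equal rows (tool-frame increments) from pose T0 to (p,R)"""
    p=np.asarray(p,float); p0=T0[:3,3]; R0=Ro.from_matrix(T0[:3,:3]); rv=(R0.inv()*R).as_rotvec()
    rows=[]; cur_p=p0.copy(); cur=R0
    for i in range(n):
        tp=p0+(p-p0)*(i+1)/n
        t=cur.inv().apply((tp-cur_p)*1000); t=np.round(t,dp); w=np.round(np.degrees(rv)/n,dr)
        rows.append(np.r_[t,w]); cur_p=cur_p+cur.apply(t)/1000; cur=cur*Ro.from_rotvec(np.radians(w))
    rows=np.array(rows)+0.; print('end',cur_p.round(4),cur.as_euler('xyz',degrees=True).round(2),'maxstep',np.linalg.norm(rows[:,:3],axis=1).max(),'maxturn',np.linalg.norm(rows[:,3:],axis=1).max())
    print(', '.join(' '.join(f'{x:g},' for x in r)[:-1] for r in rows)); return rows
def down(yaw): return Ro.from_euler('xyz',[180,0,yaw],degrees=True)
E
python3 - <<'E'
from h import *
plan(toolT(),[0.488,-0.325,0.20],down(86),10)
E
```

```text
end [ 0.4879 -0.3249  0.1996] [-1.800e+02  1.000e-02  8.594e+01] maxstep 44.50842616853577 maxturn 7.1
39, -21, 2, 0, 0, -7.1, 41, -16, 3, 0, 0, -7.1, 43, -11, 2, 0, 0, -7.1, 43, -6, 2, 0, 0, -7.1, 44, 0, 2, 0, 0, -7.1, 44, 6, 3, 0, 0, -7.1, 43, 11, 2, 0, 0, -7.1, 41, 16, 2, 0, 0, -7.1, 39, 21, 2, 0, 0, -7.1, 36, 25, 3, 0, 0, -7.1
```

Request:
servo_tool(commands=[39,-21,2,0,0,-7.1,41,-16,3,0,0,-7.1,43,-11,2,0,0,-7.1,43,-6,2,0,0,-7.1,44,0,2,0,0,-7.1,44,6,3,0,0,-7.1,43,11,2,0,0,-7.1,41,16,2,0,0,-7.1,39,21,2,0,0,-7.1,36,25,3,0,0,-7.1], jaw=70)

```text
time_s: 1.75
tool_pos: [0.4891, -0.3236, 0.2]
tool_rot: [180.0, 0.0, 86.2]
force: [0.7, -0.6, -0.2]
grip_width: 0.0698
```

Request:
servo_tool(commands=[0,0,0,0,0,0,0,0,0,0,0,0,0,0,0,0,0,0])

```text
time_s: 2.05
tool_pos: [0.4869, -0.3263, 0.1995]
tool_rot: [-180.0, 0.1, 85.8]
force: [-0.3, -0.1, 0.0]
grip_width: 0.0701
```

```bash
python3 - <<'E'
from h import *
o=monitor.get_obs();print(o['time_s'],o['tool_pos'],o['tool_rot'],o['qpos'].round(1))
T=camT('wrist',o); im,D=read_camera('wrist'); cv2.imwrite('pics/w1.png',im[:,:,::-1]); np.savez('w1.npz',im=im,D=D,T=T)
print([(np.round(b['box']).tolist(),round(b['conf'],2)) for b in look_for('wrist','coupler_center')])
P=cloud('wrist',D,T); np.save('w1P.npy',P)
m=(P[...,2]>0.078)&(P[...,2]<0.092); X=P[m]; print(m.sum())
n,l,st,c=cv2.connectedComponentsWithStats(m.astype(np.uint8))
for i in range(1,n):
    if st[i,4]>100: print(st[i],P[l==i].mean(0),cv2.minEnclosingCircle(P[l==i][:,:2].astype(np.float32)*1000))
E
```

```text
2.05 [ 0.48685475 -0.32626839  0.19954402] [-1.79962225e+02  5.52546257e-02  8.57982765e+01] [ 54.1  13.1 -26.6  93.6   6.1  74.7  22.3]
[([261.0, 180.0, 36.0, 45.0], 0.82)]
2277
[273   0  22  13 220] [ 0.50419218 -0.1637703   0.08114782] ((504.342041015625, -161.50161743164062), 8.541133880615234)
[ 253   87   41   42 1342] [ 0.48978791 -0.24282475  0.08439425] ((489.7221374511719, -243.11703491210938), 17.133638381958008)
[263 194  30  31 713] [ 0.48770158 -0.32952822  0.08657566] ((487.56512451171875, -330.24005126953125), 13.503735542297363)
```

View pics/w1.png

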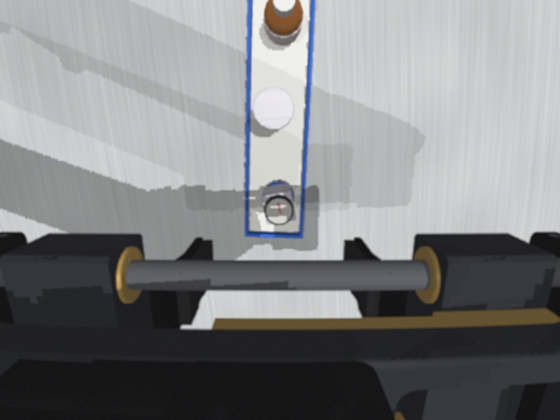

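Wrist picture: the coupler's dial is at (278,209), the canister at (273,107) and the bottle at (283,15). The dial centre measures (0.4876, −0.330, 0.0866), which matches the expected 85 mm height. Next is the rotation of its flats.

```bash
python3 - <<'E'
from h import *
d=np.load('w1.npz'); im=d['im']; P=np.load('w1P.npy')
c=cv2.resize(im[165:245,238:318],None,fx=7,fy=7,interpolation=cv2.INTER_CUBIC); cv2.imwrite('pics/w1c.png',c[:,:,::-1])
# body shoulder points z ~0.075
m=(np.abs(P[...,2]-0.075)<0.004)&(np.hypot(P[...,0]-.4876,P[...,1]+.33)<0.03); X=P[m]; print(len(X)); 
ri=P[(np.abs(P[...,2]-0.014)<0.004)&(np.abs(P[...,1]+.25)<0.11)&(np.abs(P[...,0]-.49)<.06)]
for s in(ri[ri[:,0]>.505],ri[ri[:,0]<.475]):
    if len(s)>10: print('rail',len(s),np.polyfit(s[:,1],s[:,0],1), np.degrees(np.arctan(np.polyfit(s[:,1],s[:,0],1)[0])))
# front face (y towards +) body pts between z .03 and .07
b=P[(P[...,2]>.03)&(P[...,2]<.07)&(np.hypot(P[...,0]-.4876,P[...,1]+.33)<0.03)]
print(len(b),b.mean(0)); print(np.polyfit(b[:,0],b[:,1],1))
for x in np.arange(.470,.506,.003):
    s=b[np.abs(b[:,0]-x)<.0015]; print(round(x,3),len(s), np.median(s[:,1]).round(4) if len(s) else '')
E
```

```text
238
rail 808 [0.10657672 0.54963925] 6.083432311596321
rail 791 [0.110034   0.48917377] 6.279223259751274
198 [ 0.4864863  -0.31673797  0.05105373]
[ 0.0833628  -0.35729283]
0.47 0 
0.473 13 -0.318
0.476 21 -0.3178
0.479 21 -0.3175
0.482 21 -0.3171
0.485 21 -0.3168
0.488 21 -0.3164
0.491 24 -0.3162
0.494 23 -0.3158
0.497 21 -0.3155
0.5 11 -0.3156
0.503 1 -0.33
0.506 0
```

View pics/w1c.png

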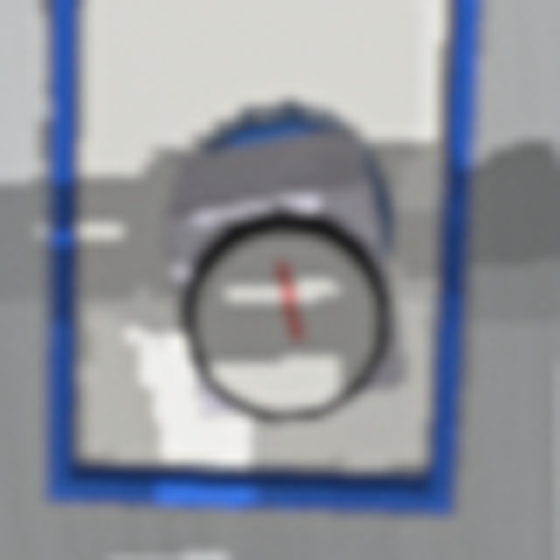

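The coupler's flats lie at yaw ≈ +5° (rack −6°) and its axis at (0.4875, −0.330). I'll grip at tool yaw 95° with the TCP at z = 0.036.

```bash
python3 - <<'E'
from h import *
T=toolT(); print(T[:3,3],monitor.get_obs()['tool_rot'])
plan(T,[0.4875,-0.3302,0.11],down(95),4,dp=1,dr=1)
E
```

```text
[ 0.48661656 -0.32661071  0.19954734] [-1.79972327e+02  4.43075126e-02  8.57435946e+01]
end [ 0.4875 -0.3302  0.11  ] [-1.7997e+02  4.0000e-02  9.4940e+01] maxstep 22.42008028531566 maxturn 2.3
-0.9, 0.3, 22.4, 0, 0, -2.3, -0.8, 0.3, 22.4, 0, 0, -2.3, -0.9, 0.2, 22.4, 0, 0, -2.3, -0.9, 0.2, 22.3, 0, 0, -2.3
```

Request:
servo_tool(commands=[-0.9,0.3,22.4,0,0,-2.3,-0.8,0.3,22.4,0,0,-2.3,-0.9,0.2,22.4,0,0,-2.3,-0.9,0.2,22.3,0,0,-2.3,0,0,0,0,0,0,0,0,0,0,0,0,0,0,0,0,0,0], jaw=60)

```text
time_s: 2.85
tool_pos: [0.4894, -0.3293, 0.1116]
tool_rot: [179.9, 0.1, 95.0]
force: [0.5, -0.4, 0.9]
grip_width: 0.0603
```

```bash
python3 - <<'E'
from h import *
o=monitor.get_obs();print(o['time_s'],o['tool_pos'],o['tool_rot'])
T=camT('wrist',o); im,D=read_camera('wrist'); cv2.imwrite('pics/w2.png',im[:,:,::-1])
P=cloud('wrist',D,T)
m=(P[...,2]>0.078)&(P[...,2]<0.092)&(np.hypot(P[...,0]-.4876,P[...,1]+.33)<0.025); print(m.sum(),P[m].mean(0),cv2.minEnclosingCircle(P[m][:,:2].astype(np.float32)*1000))
plan(toolT(o),[0.4875,-0.3302,0.036],down(95),4,dp=1,dr=1)
E
```

```text
2.85 [ 0.48940277 -0.32932223  0.11162339] [1.79900571e+02 9.67435989e-02 9.50465688e+01]
1469 [ 0.48765499 -0.32914972  0.08646   ] ((487.0401306152344, -331.2954406738281), 14.484431266784668)
end [ 0.4875 -0.3302  0.036 ] [1.799e+02 1.000e-01 9.505e+01] maxstep 18.91057904983345 maxturn 0.0
-0.1, -0.5, 18.9, 0, 0, 0, -0.2, -0.6, 18.9, 0, 0, 0, -0.1, -0.5, 18.9, 0, 0, 0, -0.2, -0.5, 18.9, 0, 0, 0
```

View pics/w2.png

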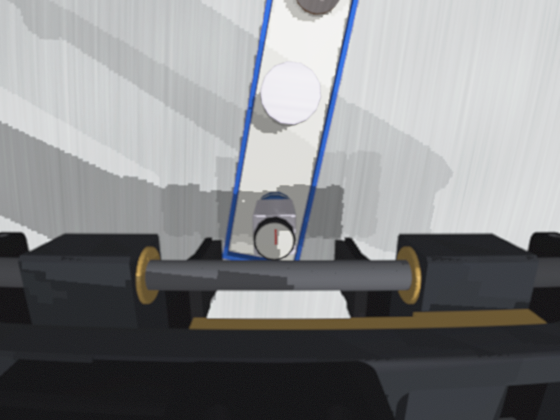

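The flats now sit square to the jaws (dial at (274,240)). Descending straight down.

Request:
servo_tool(commands=[0,0,18.5,0,0,0,0,0,18.5,0,0,0,0,0,18.5,0,0,0,0,0,18.5,0,0,0,0,0,0,0,0,0,0,0,0,0,0,0,0,0,0,0,0,0])

```text
time_s: 3.6
tool_pos: [0.4899, -0.329, 0.0378]
tool_rot: [179.9, 0.1, 95.1]
force: [0.4, -0.2, -0.5]
grip_width: 0.0605
```

Request:
servo_tool(commands=[0,0,0,0,0,0,0,0,0,0,0,0,0,0,0,0,0,0,0,0,0,0,0,0,0,0,0,0,0,0,0,0,0,0,0,0,0,0,0,0,0,0], jaw=15, newtons=45)

```text
time_s: 4.3
tool_pos: [0.4884, -0.3284, 0.036]
tool_rot: [-179.9, -0.0, 95.1]
force: [-1.9, 0.7, 2.3]
grip_width: 0.0277
```

Request:
servo_tool(commands=[0,0,-10,0,0,0,0,0,-20,0,0,0,0,0,-30,0,0,0,0,0,-30,0,0,0,0,0,-30,0,0,0,0,0,-20,0,0,0,0,0,0,0,0,0,0,0,0,0,0,0])

```text
time_s: 5.1
tool_pos: [0.4886, -0.3282, 0.1756]
tool_rot: [-180.0, -0.0, 95.1]
force: [-0.1, 0.1, -3.9]
grip_width: 0.0277
```

```bash
python3 - <<'E'
from h import *
o=monitor.get_obs();print(o['time_s'],o['tool_pos'],o['tool_rot'],o['force'],o['grip_width'])
# nipple from initial top/scene clouds, in block frame
for n,c in(('top',(.5501,.1059)),('scene',(.5492,.1061))):
    d=np.load(n+'0.npz'); P=cloud(n,d['D'],d['T']); yaw=np.radians(-9.45)
    R=np.array([[np.cos(yaw),np.sin(yaw)],[-np.sin(yaw),np.cos(yaw)]])
    X=P.reshape(-1,3); X=X[np.isfinite(X[:,0])]; B=np.c_[(X[:,:2]-c)@R.T,X[:,2]]
    B=B[(abs(B[:,0])<.07)&(abs(B[:,1])<.06)&(B[:,2]>.045)]
    for z in np.arange(.045,.13,.006):
        s=B[(B[:,2]>=z)&(B[:,2]<z+.006)]
        if len(s): print(n,round(z,3),len(s),'x',s[:,0].min().round(3),s[:,0].max().round(3),'y',s[:,1].min().round(3),s[:,1].max().round(3),s[:,:2].mean(0).round(4))
E
```

```text
5.1 [ 0.48863282 -0.32817635  0.17558258] [-1.79990936e+02 -2.35535467e-03  9.51452697e+01] [-0.09461258  0.14485218 -3.86961007] 0.02772687439572726
top 0.045 146 x -0.035 0.047 y -0.025 0.045 [ 0.0164 -0.0009]
top 0.051 21 x -0.011 0.043 y -0.017 0.011 [ 0.0165 -0.003 ]
top 0.057 41 x -0.045 -0.001 y -0.02 0.014 [-0.0252 -0.0045]
top 0.063 42 x -0.043 -0.004 y -0.019 0.019 [-0.0256 -0.0024]
top 0.069 92 x -0.043 -0.007 y -0.018 0.017 [-0.0222 -0.0018]
top 0.075 45 x -0.033 -0.009 y -0.012 0.013 [-0.0198  0.0019]
top 0.081 8 x -0.035 -0.019 y -0.007 0.003 [-0.0265 -0.0028]
top 0.087 18 x -0.046 -0.03 y -0.008 0.007 [-0.037  -0.0027]
top 0.093 27 x -0.045 -0.033 y -0.005 0.007 [-0.0388  0.0005]
top 0.099 2 x -0.037 -0.036 y -0.004 0.003 [-0.0362 -0.0005]
scene 0.045 190 x -0.045 0.051 y -0.04 0.025 [0.0137 0.0015]
scene 0.051 70 x -0.02 0.047 y -0.02 0.02 [0.0035 0.002 ]
scene 0.057 50 x -0.042 -0.002 y -0.019 0.02 [-0.0105  0.0037]
scene 0.063 68 x -0.042 -0.004 y -0.02 0.019 [-0.0182  0.0055]
scene 0.069 99 x -0.039 -0.007 y -0.017 0.019 [-0.0189  0.0018]
scene 0.075 67 x -0.033 -0.01 y -0.013 0.013 [-0.0219 -0.0002]
scene 0.081 16 x -0.034 -0.026 y -0.007 0.008 [-0.0296  0.0008]
scene 0.087 25 x -0.04 -0.028 y -0.007 0.008 [-0.0332  0.0012]
scene 0.093 33 x -0.047 -0.032 y -0.006 0.006 [-0.0384  0.0004]
scene 0.099 1 x -0.037 -0.037 y -0.0 -0.0 [-0.0372 -0.0002]
```

Coupler lifted: grip width 27.7 mm, about 3.5 N of weight felt, mouth ≈ 0.145 m high. Now tilting by 25° and moving to a look pose beside the nipple (tip estimate (0.511, 0.1125, 0.098)).

```bash
cat >> h.py <<'E'
def nipR(yaw=-9.5,tilt=25):
    y=np.radians(yaw);t=np.radians(tilt)
    zn=np.array([-np.sin(t)*np.cos(y),-np.sin(t)*np.sin(y),np.cos(t)]); z=-zn; x=np.array([-np.sin(y),np.cos(y),0])
    return Ro.from_matrix(np.c_[x,np.cross(z,x),z])
E
python3 - <<'E'
from h import *
R=nipR(); print(R.as_euler('xyz',degrees=True)); M=R.as_matrix(); tip=np.array([.5107,.1125,.098])
plan(toolT(),tip-M@[.06,0,.1],R,10)
E
```

```text
[155.    0.   80.5]
end [0.4594 0.0606 0.1882] [ 1.5489e+02 -1.2000e-01  8.0940e+01] maxstep 39.66106403010388 maxturn 2.8809720581775866
39, 1, -1, -2.5, -0.3, 1.4, 39, -1, -2, -2.5, -0.3, 1.4, 39, -1, -2, -2.5, -0.3, 1.4, 39, -2, -2, -2.5, -0.3, 1.4, 38, -3, -2, -2.5, -0.3, 1.4, 39, -4, -3, -2.5, -0.3, 1.4, 39, -5, -3, -2.5, -0.3, 1.4, 38, -5, -3, -2.5, -0.3, 1.4, 39, -6, -4, -2.5, -0.3, 1.4, 38, -7, -4, -2.5, -0.3, 1.4
```

Request:
servo_tool(commands=[39,1,-1,-2.5,-0.3,1.4,39,-1,-2,-2.5,-0.3,1.4,39,-1,-2,-2.5,-0.3,1.4,39,-2,-2,-2.5,-0.3,1.4,38,-3,-2,-2.5,-0.3,1.4,39,-4,-3,-2.5,-0.3,1.4,39,-5,-3,-2.5,-0.3,1.4,38,-5,-3,-2.5,-0.3,1.4,39,-6,-4,-2.5,-0.3,1.4,38,-7,-4,-2.5,-0.3,1.4])

```text
time_s: 6.1
tool_pos: [0.4712, -0.0096, 0.1836]
tool_rot: [160.0, 1.0, 83.0]
force: [-0.3, -0.9, -2.8]
grip_width: 0.0275
```

Request:
servo_tool(commands=[0,0,0,0,0,0,0,0,0,0,0,0,0,0,0,0,0,0])

```text
time_s: 6.4
tool_pos: [0.4719, -0.0103, 0.1848]
tool_rot: [159.9, 1.0, 83.0]
force: [0.7, -1.1, -2.9]
grip_width: 0.0274
```

```bash
python3 - <<'E'
from h import *
o=monitor.get_obs();print(o['time_s'],o['tool_pos'],o['tool_rot'],o['qpos'].round(1),o['force'])
for n in ['wrist','scene','top']:
    o=monitor.get_obs();print(o['tool_pos'],o['tool_rot'])
    T=camT(n,o); im,D=read_camera(n); cv2.imwrite(f'pics/{n}3.png',im[:,:,::-1]); np.savez(f'{n}3.npz',im=im,D=D,T=T,tool=toolT(o))
E
```

```text
6.4 [ 0.47190399 -0.01025987  0.18482228] [159.91604525   1.01628153  83.03777356] [  9.7 -17.2 -13.3 125.7   0.9  51.5 -10.9] [ 0.6721677  -1.09231455 -2.88620852]
[ 0.47190399 -0.01025987  0.18482228] [159.91604525   1.01628153  83.03777356]
[ 0.472139   -0.01097349  0.1851738 ] [159.87611188   1.01063377  82.9392584 ]
[ 0.47235214 -0.01130034  0.18548251] [159.84183046   1.0034101   82.88660877]
```

View pics/wrist3.png

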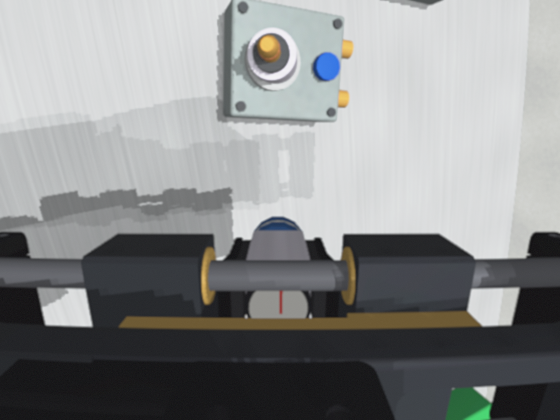

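View pics/scene3.png

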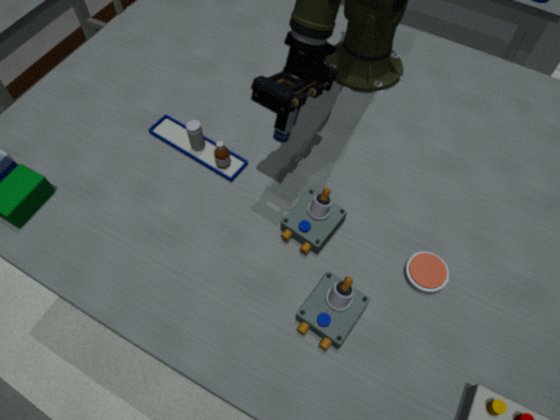

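The wrist picture shows the block's nipple tip at (268,45) and the blue stud at (327,66). The coupler is held square at (278,225). The move stopped short because joint 2 is at its limit, too near the base. The final pose lies farther out and lower. First I'll refine the nipple from this view.

```bash
python3 - <<'E'
from h import *
d=np.load('wrist3.npz'); im=d['im']; P=cloud('wrist',d['D'],d['T'])
m=(P[...,2]>.036)&(P[...,2]<.045); n,l,st,c=cv2.connectedComponentsWithStats(m.astype(np.uint8))
i=1+np.argmax(st[1:,4]); X=P[l==i]; print(st[i],cv2.minAreaRect(X[:,:2].astype(np.float32)*1000),X[:,2].mean())
A=np.c_[X[:,:2],np.ones(len(X))]; print('plane tilt',np.linalg.lstsq(A,X[:,2],rcond=None)[0])
r=cv2.minAreaRect(X[:,:2].astype(np.float32)*1000); cc=np.array(r[0])/1000
hsv=cv2.cvtColor(im,cv2.COLOR_RGB2HSV); br=(hsv[...,0]<25)&(hsv[...,0]>8)&(hsv[...,1]>120)&(P[...,2]>.07)
B=P[br]; print('brass',len(B),B.mean(0),B.max(0))
yaw=np.radians(-9.5);R=np.array([[np.cos(yaw),np.sin(yaw)],[-np.sin(yaw),np.cos(yaw)]])
b=np.c_[(B[:,:2]-cc)@R.T,B[:,2]]
for z in np.arange(.072,.11,.004):
    s=b[(b[:,2]>=z)&(b[:,2]<z+.004)]
    if len(s): print(round(z,3),len(s),s[:,0].min().round(4),s[:,0].max().round(4),s[:,1].min().round(4),s[:,1].max().round(4),s[:,2].mean().round(4))
c=cv2.resize(im[0:130,215:360],None,fx=5,fy=4.5,interpolation=cv2.INTER_CUBIC); cv2.imwrite('pics/w3c.png',c[:,:,::-1])
# blob of tip in image: model tip projection
tip=np.r_[cc+R.T@[-.0395,0],.098]; print('tip',tip,proj('wrist',tip,d['T']))
for n in('top','scene'):
    print(n,proj(n,tip,camT(n)))
E
```

```text
[ 229    0  116  122 9224] ((550.7232055664062, 104.50021362304688), (100.65425109863281, 110.49250793457031), 80.8782730102539) 0.04133844162794176
plane tilt [ 1.97602937e-03 -5.62950929e-05  4.02628729e-02]
brass 5375 [0.45469883 0.02618443 0.26294856] [0.52623936 0.11746194 0.29533516]
0.076 15 -0.0356 -0.0244 -0.0078 -0.0032 0.0786
0.08 20 -0.0352 -0.0245 -0.0078 0.0014 0.0819
0.084 17 -0.0419 -0.0259 -0.0082 0.0 0.0861
0.088 37 -0.0435 -0.0287 -0.0083 0.0044 0.09
0.092 85 -0.0456 -0.0298 -0.0078 0.0068 0.0942
0.096 240 -0.0455 -0.0319 -0.0073 0.0064 0.0981
0.1 30 -0.0418 -0.0358 -0.0051 0.0042 0.1003
tip [0.51176492 0.11101959 0.098     ] [[268.06690446  43.73358871]]
top [[247.66589044 259.26821035]]
scene [[325.64556364 188.89978049]]
```

View pics/w3c.png

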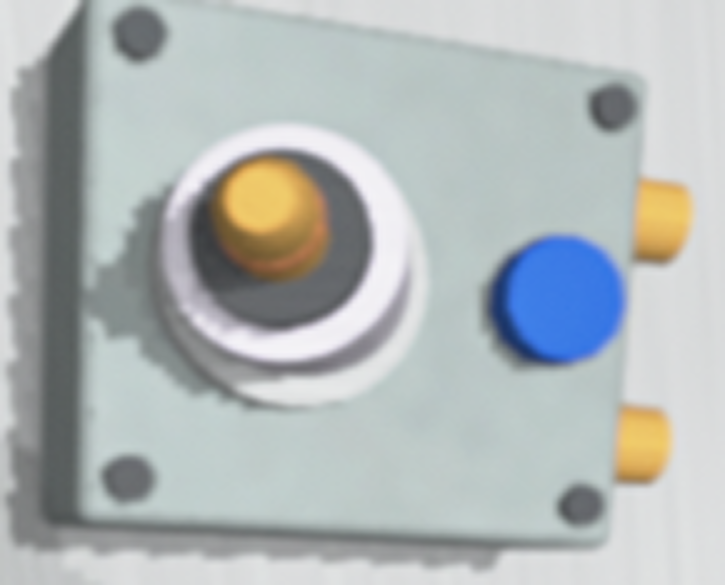

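```bash
python3 - <<'E'
from h import *
d=np.load('wrist3.npz'); P=cloud('wrist',d['D'],d['T']); T=d['tool']
Q=(P-T[:3,3])@T[:3,:3]   # tool coords
S=Q[215:262,245:312].reshape(-1,3)
S=S[(abs(S[:,1])<.02)&(abs(S[:,0])<.03)&(S[:,2]>-.05)&(S[:,2]<.05)]
for z in np.arange(-.03,.04,.004):
    s=S[(S[:,2]>=z)&(S[:,2]<z+.004)]
    if len(s)>3: print(round(z,3),len(s),'x',np.median(s[:,0]).round(4),s[:,0].max().round(4),'y',s[:,1].min().round(4),s[:,1].max().round(4))
E=S[(S[:,2]<.006)&(abs(S[:,1])<.011)]
print(np.linalg.lstsq(np.c_[E[:,1:],np.ones(len(E))],E[:,0],rcond=None)[0])
Dl=Q[285:325,240:320].reshape(-1,3); Dl=Dl[(abs(Dl[:,2]+.05)<.02)&(np.hypot(Dl[:,0],Dl[:,1])<.02)]; print(len(Dl),Dl.mean(0) if len(Dl) else'')
R=nipR(); M=R.as_matrix(); tip=np.array([.5112,.1112,.0985])
pre=tip+M@[0,0,-(.017+.014+.030)]; print(pre)
plan(toolT(),pre,R,5)
E
```

```text
-0.03 199 x 0.012 0.0126 y -0.0135 0.0166
-0.026 213 x 0.0119 0.0127 y -0.0139 0.017
-0.022 191 x 0.012 0.0125 y -0.0143 0.0173
-0.018 177 x 0.012 0.0125 y -0.0146 0.0177
-0.014 185 x 0.0119 0.0125 y -0.0151 0.0179
-0.01 168 x 0.0119 0.0126 y -0.0155 0.0185
-0.006 156 x 0.012 0.0125 y -0.0158 0.0189
-0.002 131 x 0.0119 0.0125 y -0.0159 0.0191
0.002 104 x 0.012 0.0125 y -0.0125 0.0146
0.006 154 x 0.0126 0.0145 y -0.0122 0.0111
0.01 77 x 0.0135 0.0145 y -0.0098 0.0118
0.014 117 x 0.0131 0.0151 y -0.012 0.0138
0.018 36 x 0.0135 0.0144 y -0.0092 0.0123
0.022 84 x 0.0129 0.0145 y -0.0132 0.0149
0.026 30 x 0.012 0.0141 y -0.0127 0.0158
[ 0.00018344 -0.00029984  0.01200196]
2142 [-0.00046619  0.00209866 -0.05007176]
[0.48577384 0.11545488 0.15378478]
end [0.4855 0.1157 0.1541] [1.548e+02 3.000e-02 8.056e+01] maxstep 26.77685567799177 maxturn 1.118033988749895
26, -3, 5, -1, 0, 0.5, 25, -2, 6, -1, 0, 0.5, 26, -4, 5, -1, 0, 0.5, 25, -3, 5, -1, 0, 0.5, 26, -4, 5, -1, 0, 0.5
```

Held coupler in the tool frame: axis at about (−2, +1) mm, square to the tool, mouth ≈ 30 mm ahead of the TCP. Going to a pose about 30 mm off the tip.

```bash
python3 - <<'E'
from h import *
R=nipR(); M=R.as_matrix(); tip=np.array([.5118,.1110,.0980])
pre=tip-M@[-.002,.001,.060]; print(pre)
plan(toolT(),pre,R,6)
E
```

```text
[0.48622688 0.11730728 0.15195585]
end [0.4865 0.1176 0.1522] [1.550e+02 8.000e-02 8.065e+01] maxstep 22.759613353482084 maxturn 0.894427190999916
22, -2, 5, -0.8, 0, 0.4, 21, -3, 5, -0.8, 0, 0.4, 22, -2, 4, -0.8, 0, 0.4, 22, -3, 5, -0.8, 0, 0.4, 21, -3, 5, -0.8, 0, 0.4, 22, -3, 4, -0.8, 0, 0.4
```

Request:
servo_tool(commands=[22,-2,5,-0.8,0,0.4,21,-3,5,-0.8,0,0.4,22,-2,4,-0.8,0,0.4,22,-3,5,-0.8,0,0.4,21,-3,5,-0.8,0,0.4,22,-3,4,-0.8,0,0.4,0,0,0,0,0,0,0,0,0,0,0,0])

```text
time_s: 7.35
tool_pos: [0.4864, 0.1185, 0.1525]
tool_rot: [155.0, 0.1, 80.8]
force: [0.6, -0.6, -3.5]
grip_width: 0.0275
```

```bash
python3 - <<'E'
from h import *
o=monitor.get_obs();print(o['time_s'],o['tool_pos'],o['tool_rot'],o['qpos'].round(1),o['force'])
E
```

```text
7.35 [0.48639194 0.11846859 0.15246228] [1.54993814e+02 9.33847985e-02 8.07772600e+01] [  8.  -13.3 -31.4 126.9   9.5  43.8 -38.9] [ 0.58196659 -0.63611493 -3.52527712]
```

Reached, with full tilt. Now checking with the cameras.

```bash
python3 - <<'E'
from h import *
for n in ['wrist','scene','top']:
    o=monitor.get_obs()
    T=camT(n,o); im,D=read_camera(n); np.savez(f'{n}4.npz',im=im,D=D,T=T,tool=toolT(o)); cv2.imwrite(f'pics/{n}4.png',im[:,:,::-1])
    X=toolT(o); mouth=X[:3,3]+X[:3,:3]@[-.002,.001,.030]; tip=np.array([.5118,.1110,.0980])
    print(n,'mouth',proj(n,mouth,T),'tip',proj(n,tip,T))
a=np.load('scene4.npz')['im'][140:230,270:360]; b=np.load('top4.npz')['im'][200:290,200:290]
cv2.imwrite('pics/c4.png',np.hstack([cv2.resize(x,None,fx=4.4,fy=4.4,interpolation=2) for x in(a,b)])[:,:,::-1])
E
```

```text
wrist mouth [[276.93935999 240.09154789]] tip [[276.77345649 227.65520551]]
scene mouth [[330.86831264 177.30806991]] tip [[325.62968143 188.9083613 ]]
top mouth [[245.46574172 263.24897908]] tip [[247.67510632 259.25215621]]
```

View pics/wrist4.png

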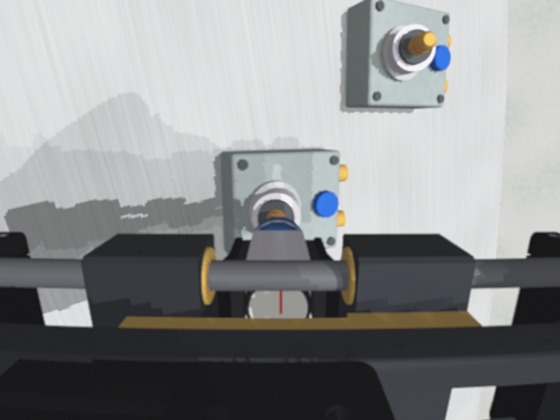

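View pics/c4.png

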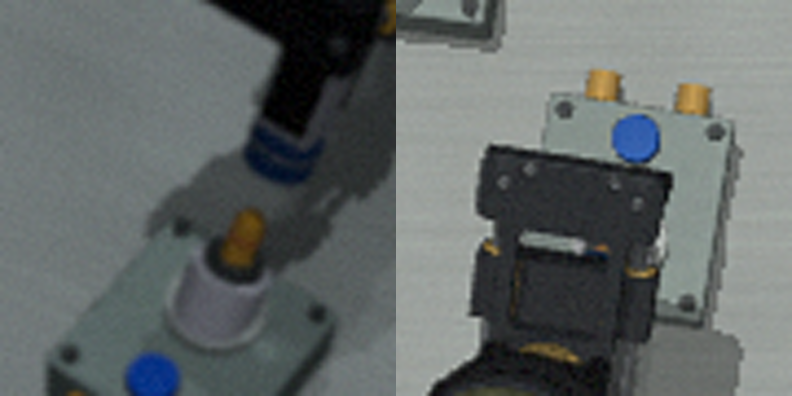

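```bash
cat > ov.py <<'E'
from h import *
import sys
def overlay(n,f,u0,v0,w,h,s,out,moff=(-.002,.001,.030),tip=(.5118,.1110,.0980)):
    d=np.load(f); im=d['im'];T=d['T'];X=d['tool']
    c=cv2.resize(im[v0:v0+h,u0:u0+w],None,fx=s,fy=s,interpolation=cv2.INTER_CUBIC)[:,:,::-1].copy()
    def draw(pts,col):
        p=(proj(n,pts,T)-[u0,v0]+.5)*s; cv2.polylines(c,[p.round().astype(np.int32).reshape(-1,1,2)],True,col,1,cv2.LINE_AA)
    a=np.linspace(0,2*np.pi,60)[:,None]
    def circ(o,M,r,z): return o+r*np.cos(a)*M[:,0]+r*np.sin(a)*M[:,1]+z*M[:,2]
    m=X[:3,3]+X[:3,:3]@moff
    draw(circ(m,X[:3,:3],.0165,0),(0,255,0)); draw(circ(m,X[:3,:3],.0165,-.022),(0,255,255))
    M=nipR().as_matrix(); t=np.array(tip)
    draw(circ(t,M,.005,0),(255,0,255)); draw(circ(t,M,.008,.005),(255,255,0)); draw(circ(t,M,.008,.026),(0,0,255)); draw(circ(t,M,.015,.026),(0,0,255))
    cv2.imwrite(out,c)
E
python3 - <<'E'
from ov import *
overlay('scene','scene4.npz',290,145,70,65,9,'pics/o4.png')
overlay('wrist','wrist4.npz',215,140,140,115,5.5,'pics/o4w.png')
E
```

```text
(no output)
```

View pics/o4.png

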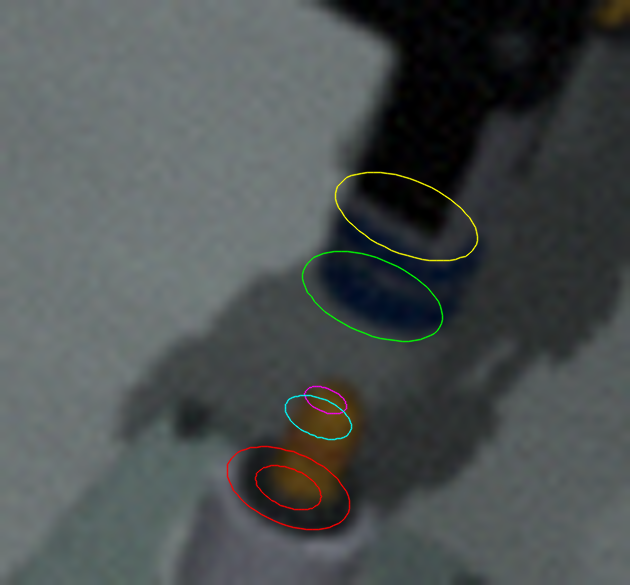

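View pics/o4w.png

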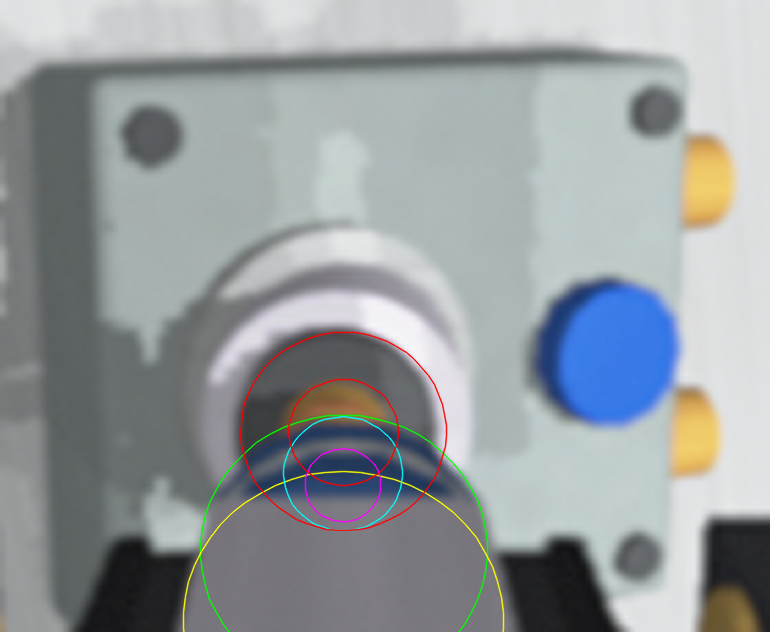

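Overlays: in both the scene and wrist views the model mouth and nipple are displaced equally, so their relative alignment is good to about 1 mm. The nipple lies about 0.7 mm towards tool −y. Advancing along the axis.

Request:
servo_tool(commands=[0,-0.7,6,0,0,0,0,0,6,0,0,0,0,0,6,0,0,0,0,0,5,0,0,0,0,0,5,0,0,0,0,0,3,0,0,0,0,0,3,0,0,0,0,0,0,0,0,0,0,0,0,0,0,0], newtons=55)

```text
time_s: 8.4
tool_pos: [0.4994, 0.1169, 0.1212]
tool_rot: [155.0, 0.1, 80.9]
force: [-1.3, -3.8, -2.9]
grip_width: 0.0277
```

```bash
python3 - <<'E'
from ov import *
for n in ['scene','wrist']:
    o=monitor.get_obs(); T=camT(n,o); im,D=read_camera(n); np.savez(f'{n}5.npz',im=im,D=D,T=T,tool=toolT(o))
X=toolT(o); M=nipR().as_matrix(); m=X[:3,3]+X[:3,:3]@[-.002,.001,.030]; print('mouth in nipple(tool axes)',((m-[.5118,.111,.098])@M*1000).round(2)); print(o['tool_pos'],o['tool_rot'],o['force'],'axial',(M.T@o['force']).round(2),o['qpos'].round(1))
overlay('scene','scene5.npz',290,145,70,65,9,'pics/o5.png')
overlay('wrist','wrist5.npz',215,140,140,115,5.5,'pics/o5w.png')
E
```

```text
mouth in nipple(tool axes) [ 1.82 -1.09  3.36]
[0.4994367  0.11691414 0.12125138] [1.54996825e+02 1.13175101e-01 8.08521507e+01] [-0.54604107 -1.95212449 -3.04189571] axial [-2.02 -1.48  2.67] [  9.1  -8.9 -32.8 127.7  13.8  39.6 -42.5]
```

View pics/o5.png

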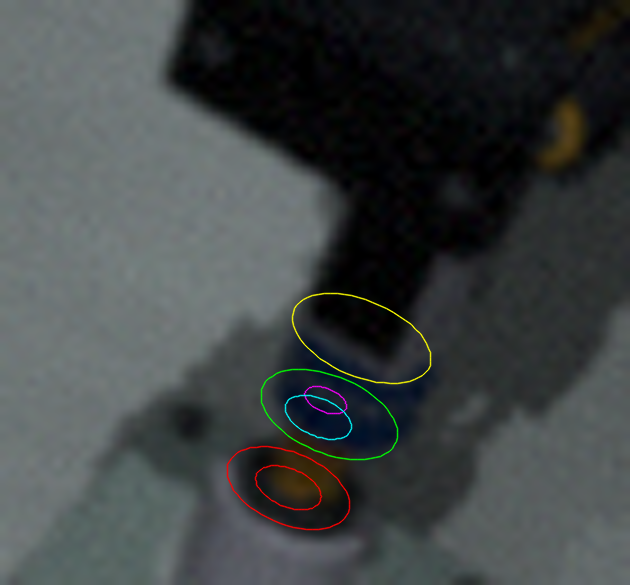

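View pics/o5w.png

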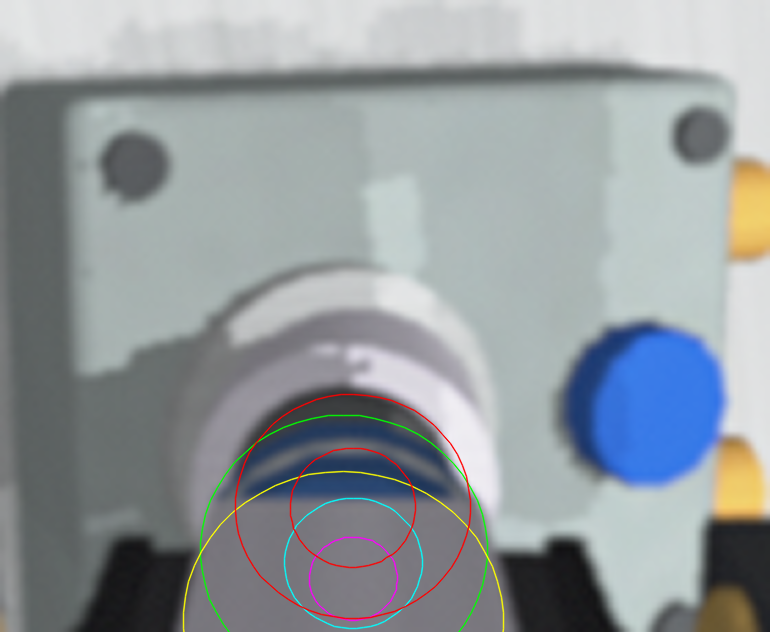

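The nipple is entering the bore: collar and sleeve are concentric horizontally in the wrist view. A small side force (about −2 N) and the pose reading both say I'm ~1.5 mm too far along tool +x, so I'll correct while advancing.

Request:
servo_tool(commands=[-0.7,0,1,0,0,0,-0.6,0,2,0,0,0,0,0,2,0,0,0,0,0,2,0,0,0,0,0,0,0,0,0,0,0,0,0,0,0])

```text
time_s: 9.1
tool_pos: [0.5023, 0.1155, 0.1147]
tool_rot: [155.0, 0.1, 80.9]
force: [-0.8, -2.5, -3.7]
grip_width: 0.0279
```

```bash
cat > st.py <<'E'
from ov import *
o=monitor.get_obs(); X=toolT(o); M=nipR().as_matrix(); m=X[:3,3]+X[:3,:3]@[-.002,.001,.030]; print(o['time_s'],'mouth rel tip(tool axes)',((m-[.5118,.111,.098])@M*1000).round(2)); print(o['tool_rot'],o['force'],'F tool axes',(M.T@(o['force']-[.1,-.2,-3.4])).round(2))
E
python3 st.py
```

```text
9.1 mouth rel tip(tool axes) [ 0.95 -1.04 10.59]
[1.54991601e+02 7.67561246e-02 8.08824997e+01] [-0.8165843  -2.54767987 -3.72683132] F tool axes [-2.47 -0.61  0.08]
```

Request:
servo_tool(commands=[-0.5,0,1,0,0,0,-0.5,0,1,0,0,0,0,0,1,0,0,0,0,0,1,0,0,0,0,0,0,0,0,0,0,0,0,0,0,0])

```text
time_s: 9.7
tool_pos: [0.5039, 0.115, 0.1118]
tool_rot: [155.0, 0.1, 80.9]
force: [-5.2, -0.7, 0.5]
grip_width: 0.0272
```

```bash
python3 st.py
```

```text
9.7 mouth rel tip(tool axes) [ 0.74 -0.76 13.95]
[1.54956164e+02 5.77722522e-02 8.09147406e+01] [-5.21474987 -0.68286064  0.50929507] F tool axes [-1.35 -3.03 -5.72]
```

Socket bottom touches the tip at 14 mm depth (axial 5.7 N), as expected. Pressing on.

Request:
servo_tool(commands=[0,-0.3,1.5,0,0,0,0,-0.2,1.5,0,0,0,0,0,1,0,0,0,0,0,0,0,0,0,0,0,0,0,0,0])

```text
time_s: 10.2
tool_pos: [0.5054, 0.1148, 0.1087]
tool_rot: [154.9, 0.1, 80.9]
force: [-9.7, -1.4, 6.7]
grip_width: 0.0277
```

```bash
python3 st.py
```

```text
10.2 mouth rel tip(tool axes) [ 0.78 -0.69 17.35]
[1.54911966e+02 7.99374981e-02 8.09089586e+01] [-9.74238276 -1.37275913  6.68213106] F tool axes [ -2.78  -4.36 -13.16]
```

Request:
servo_tool(commands=[0,0,1.5,0,0,0,0,0,1.5,0,0,0,0,0,1,0,0,0,0,0,0,0,0,0,0,0,0,0,0,0])

```text
time_s: 10.7
tool_pos: [0.5071, 0.1146, 0.1049]
tool_rot: [154.9, 0.1, 80.9]
force: [-6.0, -2.0, 4.6]
grip_width: 0.0274
```

```bash
python3 st.py
```

```text
10.7 mouth rel tip(tool axes) [ 0.81 -0.72 21.56]
[1.54909873e+02 6.39194572e-02 8.09152135e+01] [-6.04468014 -1.97801684  4.63556157] F tool axes [-2.77 -1.83 -9.72]
```

Request:
servo_tool(commands=[0,0,1.5,0,0,0,0,0,1.5,0,0,0,0,0,0,0,0,0,0,0,0,0,0,0])

```text
time_s: 11.1
tool_pos: [0.508, 0.1145, 0.1034]
tool_rot: [154.9, 0.2, 80.9]
force: [-20.2, -1.6, 19.0]
grip_width: 0.0278
```

```bash
python3 st.py
```

```text
11.1 mouth rel tip(tool axes) [ 0.87 -0.59 23.28]
[154.91603862   0.15619559  80.89834041] [-20.2363237   -1.59335861  18.96961284] F tool axes [ -4.73  -8.52 -28.65]
```

Request:
servo_tool(commands=[0,0,1,0,0,0,0,0,1,0,0,0,0,0,0,0,0,0,0,0,0,0,0,0])

```text
time_s: 11.5
tool_pos: [0.5083, 0.1146, 0.1031]
tool_rot: [154.9, 0.3, 80.9]
force: [-35.1, -2.4, 38.8]
grip_width: 0.0274
```

```bash
python3 st.py
```

```text
11.5 mouth rel tip(tool axes) [ 0.94 -0.42 23.67]
[154.91330172   0.26802994  80.87683032] [-35.09162662  -2.44481209  38.79926771] F tool axes [ -8.02 -13.29 -52.76]
```

The force peaked at ~13 N, fell to 9.7 N, then rose hard at about 24 mm (14 + 10): the nipple is at its stop. I'll ease off slightly and verify.

Request:
servo_tool(commands=[0,0,-0.8,0,0,0,0,0,0,0,0,0,0,0,0,0,0,0])

```text
time_s: 11.8
tool_pos: [0.5081, 0.1145, 0.1032]
tool_rot: [154.9, 0.2, 80.9]
force: [-29.2, -2.2, 30.9]
grip_width: 0.0276
```

```bash
python3 st.py; python3 - <<'E'
from ov import *
for n in ['scene','wrist','top']:
    o=monitor.get_obs(); T=camT(n,o); im,D=read_camera(n); np.savez(f'{n}6.npz',im=im,D=D,T=T,tool=toolT(o)); cv2.imwrite(f'pics/{n}6.png',im[:,:,::-1])
overlay('scene','scene6.npz',290,145,70,65,8,'pics/o6.png')
d=np.load('wrist6.npz'); P=cloud('wrist',d['D'],d['T']); X=d['tool']; Q=(P-X[:3,3])@X[:3,:3]
S=Q[215:262,245:312].reshape(-1,3); E=S[(abs(S[:,1])<.011)&(abs(S[:,0]-.012)<.005)&(S[:,2]>-.03)&(S[:,2]<.003)]
print('face fit',len(E),np.linalg.lstsq(np.c_[E[:,1:],np.ones(len(E))],E[:,0],rcond=None)[0])
Dl=Q[285:325,240:320].reshape(-1,3); Dl=Dl[(abs(Dl[:,2]+.05)<.02)&(np.hypot(Dl[:,0],Dl[:,1])<.02)]; print('dial',len(Dl),Dl.mean(0))
for n in('amber_bottle_center','white_canister_center','petri_dish'): print(n,[np.round(b['box']).tolist() for b in look_for('top',n)[:1]])
E
python3 st.py
```

```text
11.8 mouth rel tip(tool axes) [ 0.88 -0.54 23.53]
[154.91103882   0.22273367  80.88704973] [-29.18423773  -2.24707958  30.86948176] F tool axes [ -6.85 -11.39 -43.12]
face fit 1040 [ 0.00155562 -0.00175803  0.01200761]
dial 2142 [-0.00034389  0.00222946 -0.05005148]
amber_bottle_center [[357.0, 259.0, 19.0, 18.0]]
white_canister_center [[395.0, 266.0, 25.0, 18.0]]
petri_dish [[124.0, 230.0, 41.0, 43.0]]
12.1 mouth rel tip(tool axes) [ 0.89 -0.51 23.52]
[154.90988117   0.22273536  80.88837238] [-29.06426267  -2.23349442  31.31209705] F tool axes [ -6.82 -11.1  -43.47]
```

View pics/o6.png

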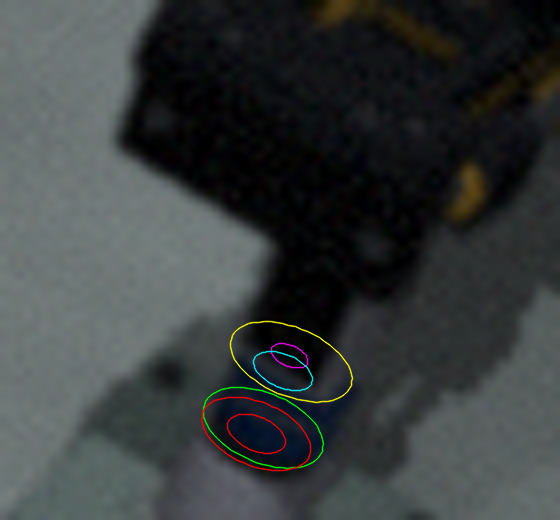

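View pics/top6.png

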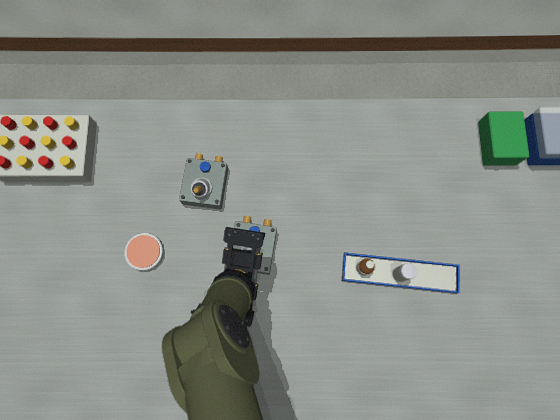

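View pics/wrist6.png

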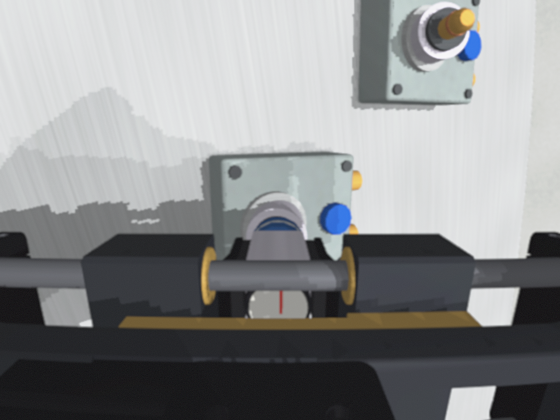

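Seated: the scene view shows the sleeve down at the collar, and in the wrist view the coupler sits square in the fingers. I'll ease the push a little more so grip slip isn't marginal, then hand in.

Request:
servo_tool(commands=[0,0,-0.8,0,0,0,0,0,0,0,0,0,0,0,0,0,0,0,0,0,0,0,0,0])

```text
time_s: 12.5
tool_pos: [0.5081, 0.1145, 0.1033]
tool_rot: [154.9, 0.2, 80.9]
force: [-23.5, -1.5, 22.8]
grip_width: 0.0276
```

```bash
python3 st.py
```

```text
12.5 mouth rel tip(tool axes) [ 0.89 -0.53 23.36]
[154.90594219   0.17439709  80.89716533] [-23.51708213  -1.50362059  22.81018519] F tool axes [ -5.18  -9.84 -33.51]
```

Still hard on the stop (33 N, depth 23.4 mm), so I'm handing in.

```bash
python3 -c "
from cell import env
print(env.sign_off())"; python3 st.py
```

```text
the job is handed in; nothing more can be done
None
the job is handed in; nothing more can be done
```

I took the coupler from the rack and carried it tilted 25° to the right-hand inlet block. I set it over the nipple and pressed along its axis to the stop. I handed in at about 12.5 s with it still gripped and pressed.

**Last checks that agreed:**
- **Snap:** the axial force rose to about 13 N, fell to 9.7 N, then rose hard. The pose reading had the mouth 23.4 mm past the tip's rest position at the end; 14 mm socket plus 10 mm travel would be 24 mm.
- **Push:** I eased it back from 53 N to about 33 N, and the nipple stayed on its stop.
- **Fit:** the coupler sat square in the fingers with a jaw opening of 27.6 mm (28 mm flats). Tool tilt and yaw were within about half a degree of the nipple axis I had estimated.
- **Bystanders:** the bottle, canister and dish showed at the same places in the top picture as at the start, and both rack items were upright.

**Less certain or in disagreement:**
- **Side force:** about 10 N sideways remained at the end, so the fit is slightly off-centre. The pose reading puts it within about 1 mm.
- **Camera offset:** the scene camera's overlay was about 2 pixels (2–3 mm) off for both coupler and nipple alike, so I relied on their relative position.
- **First approach:** the first move to the look pose stopped short at joint 2's limit. I re-planned from the pose it reached.
- **Nipple travel:** I could not read the nipple joint itself; its position is inferred from force and depth.

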